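Take the dry green tube off its drying arm

ROBOT

A 7-joint arm with a two-finger parallel gripper is mounted at the origin on the work surface. World frame = base frame: x ahead of the robot, y to its left, z up, the work surface at z = 0. Lengths are in m, angles in degrees, forces in N, time in s.
With the tool pointing down it reaches from about 0.4 to 0.85 m from the base axis. Payload 4.5 kg.
Tool frame: the origin (TCP) lies at the very end of the fingers, on their centre line; the grasp point (between the pads) lies 19 mm behind it (bot.grip_depth is the distance from the TCP to the grasp point, in m); z points along the fingers, y is the direction in which the jaws open and shut (so a half turn about z gives the same grasp; the last joint's range is limited). The gripper opens to 85 mm and grips with 20 to 120 N. Pads are 22 mm wide; open, the fingers measure 114 mm over their backs; the gripper's body (76 mm by 85 mm) begins 54 mm behind the grasp point. The pads swing forward as they close: fully open they stand 13 mm farther back than shut.
Start: joints at [-75.184, 39.483, -11.15, 89.685, 9.013, 51.709, -12.324], TCP at [0.139, 0.609, 0.231] pointing down, gripper open.
Joint ranges: [-172.22, 172.22], [-26.19, 119.32], [-84.43, 86.54], [7.71, 146.69], [-57.33, 237.33], [2.42, 119.75], [-152.13, 152.13]. Speed limits (degrees/s): [147.25, 147.25, 180, 180, 180, 180, 180].

INTERFACE

Orientations are given as [roll, pitch, yaw] about the fixed x, y, z axes, in that order (R = Rz(yaw) Ry(pitch) Rx(roll)).
In Python, from rig import readout, vision, close_job, recognise, place_of, bot gives the robot as it stands.
- The arm moves only by the tool arm_command, never from a script. Its argument "targets" is a list of rows, each an object of numbers: "x", "y", "z": the shift along the tool's x, y, z in cm; "ax", "ay", "az": the turn, a rotation vector about the tool's x, y, z in rad; "jaw": the finger opening in cm, from 0 to 8.54. A call has 1 to 20 rows; each row shifts and turns the commanded pose from where the row before left it, along the tool's axes as they then stand; what a row does not reach is not made up. A row lasts 1/12 s, in which the tool goes at most 41.7 mm and 7.16 degrees, less where a joint would pass 70% of its speed; a pose out of reach is approached as far as the arm can. A call is refused whole if a number of a shift passes 4.17 or a number of a turn 0.125, either way. A call with a gripper value outside its range is refused whole. The fingers move at their own pace and stop on an object; "grip_force" is the grip in N (left out, the last holds). Time passes only in rows, so rows that do not move let the fingers close. It gives the time, the measured TCP pose, the force and the opening at its end, in the units of the state.
- readout.get_state(): the state, without advancing time (a new reading comes with each control period).
- vision.read_camera(name): name is "side" or "top" or "wrist"; returns a dict with "image" (384x512x3 uint8, red, green, blue), "depth" (384x512 float32, m along the optical axis (not along the pixel's ray), 0 where there is no reading), "intrinsics" (3x3 intrinsics, pixels), "R" (3x3) and "t" (3): a world point X has camera coordinates R X + t. Camera axes: x right, y down, z forward; pixel columns grow to the right and rows downward; lengths in m; the calibration is good to about 2 mm. A picture is of the moment at which its call begins.
- close_job(): hands the job in, once; it reports no verdict.
Trained networks look in a picture, given as the dict that the camera call returned (one of the last four; its "shot" number tells which), for a name from the list of things; names that differ only in an ending like _2 or _b are one class to them, and where a whole thing is asked for, a point or a joint stands for the part that bears it (a point fixed in the world has none). Each returns a list of dicts, best first, with "p" (0 to 1); they miss things now and then, are a little off and sometimes report something else, mostly with a low value. They report only what shows in the picture. A call takes as long as a camera call. They do not tell look-alikes from the thing itself.
- recognise(target, picture): "centre" ([column, row] as shares, 0 to 1, of the picture: columns of its width, rows of its height, amid what is visible of it).
- place_of(target, picture): "centre" ([column, row] as shares, 0 to 1, of the picture: columns of its width, rows of its height: a listed point, or the origin of a listed thing).
The state is a dict: "clock": time; "joint_positions": joint angles; "joint_velocities": joint speeds; "joint_torque": joint torques, N m; "ee_pos": TCP position; "ee_rot": TCP orientation; "force": force on the tool from outside, world axes, zero at the start; "torque": the same for the moment, N m; "opening": finger opening in m.
Only numpy, scipy, OpenCV 4.12 (cv2) and the standard library are available. Lean on these libraries where they do the work, as an engineer would, in place of code of your own. Each camera call takes 0.05 s, during which the arm holds its last target.

TASK

In the craft room two painted card tubes hang on the arms of two drying stands. The green one is dry: slide it off the open end of its arm and lay it gently on its side in the white tray, without dropping it. Leave the yellow tube hanging where it is.

Things in the scene. Friction and masses are not known exactly. Their poses are not given: they have to be found in the camera images.
- green_tube: Green painted card tube, open at both ends: 50 mm outside diameter, 42 mm bore, 56 mm long, about 45 g, rigid. Origin at its middle, on its centre line; its x axis runs along the tube (its roll about x means nothing). At the start it hangs loosely on the arm of green_stand, its bore resting on the arm, so that its centre line lies 15 mm below the arm's axis (145 mm above the table), its middle 52 to 85 mm from the post's centre line.
- yellow_tube: Yellow painted card tube of the same size and frame as the green one, hanging in the same way on the arm of a second, identical stand. It is to stay there.
- green_stand: Drying stand that carries the green tube, fixed to the table. A 20 mm square wooden post, 172 mm tall, stands on a dark steel foot plate 130 x 90 x 12 mm. A level bare metal arm of 12 mm diameter, axis 160 mm above the table, starts at the post and points along the stand's -x axis (roughly towards the robot); its plain open tip is 125 mm from the post's centre line. Origin on the table under the post's centre line; z up.
- tray: White open tray, 200 mm (its x) by 160 mm (its y) outside, 30 mm high, walls and floor 5 mm thick, empty, fixed to the table. Origin at the centre of its underside, on the table; z up.
Not all that is in view belongs to the job. There is more than one size of the green_tube; the job needs the middle-sized.

How it is judged (in metres and radians):
On the way:
1. the green tube is wholly off its arm, held in the gripper, and still above the table (its centre more than 60 mm up) (contact force between the fingers and green_tube above 0.3 N and height (world z) of green_tube above 0.06 m and (x of green_tube in the frame of green_stand below -0.149 m or y of green_tube in the frame of green_stand above 0.045 m or y of green_tube in the frame of green_stand below -0.045 m)), for 0.1 s.
At the end, for the whole second after the job is handed in: The green tube lies at rest on its side (within 15 degrees of level) on the floor of the white tray, inside its walls, let go; the yellow tube still hangs on its arm within 25 mm of where it was (x of green_tube in the frame of tray between -0.085 and 0.085 m and y of green_tube in the frame of tray between -0.065 and 0.065 m and height (world z) of green_tube below 0.04 m and angle between green_tube's own x axis and vertical between 1.3 and 1.85 rad and linear speed of green_tube below 0.03 m/s and distance of yellow_tube from where it was at the start of the episode below 0.025 m); the robot touches nothing.
It fails at once if the yellow tube is shifted more than 25 mm (distance of yellow_tube from where it was at the start of the episode above 0.025 m).
It fails at once if the green tube is dropped (falls free faster than 0.7 m/s, about 25 mm of fall) (contact force between the fingers and green_tube below 0.05 N and linear speed of green_tube above 0.7 m/s).
It also fails if it takes over 38 s, if anything falls off the work surface, if the arm or the gripper's body presses on something with over 40 N, if the wrist force passes 120 N, or if a joint passes its speed limit or range.

## Working session

There is one attempt and no reset: what is moved stays moved. The work goes in short steps, Python scripts to look and compute and a tool call to move; the robot and the scene stay as the last step left them, time stands still between calls to the robot, and variables do not carry over. Pictures are saved under pics/ and viewed, and the job is handed in when it is done.

Besides the shell and the picture viewer there is one more tool, called after "Call:" as name(argument=value, ...), one argument or row to a line, values as JSON. arm_command: Moves the arm, as the interface text tells. Its arguments: {"type":"object","properties":{"targets":{"type":"array"},"grip_force":{"type":"number"}},"required":["targets"]}

```bash
ls; mkdir -p pics
python3 - <<'E'
from rig import readout, vision, recognise, place_of, bot
import cv2,numpy as np,pickle
print(readout.get_state())
for n in ["side","top","wrist"]:
    p=vision.read_camera(n); 
    cv2.imwrite(f"pics/{n}0.png",p["image"][:,:,::-1]); pickle.dump(p,open(f"{n}0.pkl","wb"))
    print(n,p["intrinsics"].tolist(),p["R"].tolist(),p["t"].tolist())
    for t in ["green_tube","yellow_tube","green_stand","tray"]:
        print(t,[(np.round(np.array(d["centre"])*[512,384]).tolist(),round(d["p"],2)) for d in recognise(t,p)],[(np.round(np.array(d["centre"])*[512,384]).tolist(),round(d["p"],2)) for d in place_of(t,p)])
E
```

```text
pics
{'clock': 0.0, 'joint_positions': array([-75.18537284,  39.53539321, -11.1432239 ,  89.74630009,
         9.01241286,  51.71041792, -12.32339354]), 'joint_velocities': array([-0.08600863, -0.02709386, -0.03661739,  0.04339241, -0.10276786,
        0.12045903,  0.0620429 ]), 'joint_torque': array([ 1.18458807e-03, -5.39618218e+01, -1.26632050e+00, -1.58544517e+01,
        9.05224500e-03,  9.52132250e-03, -3.18052571e-06]), 'ee_pos': array([0.13921379, 0.60860904, 0.23045264]), 'ee_rot': array([-1.79890026e+02,  8.83795620e-03,  1.67126543e+02]), 'force': array([ 1.21762757,  1.13003332, -0.38345899]), 'torque': array([-0.00311078, -0.02767213, -0.01029763]), 'opening': 0.08574492330674365}
side [[413.3496204922356, 0.0, 257.4235066599295], [0.0, 413.3496204922356, 188.1369720248163], [0.0, 0.0, 1.0]] [[0.9992895074081634, -0.03683317662679813, 0.007987332691786612], [-0.010885112736199952, -0.4849462625082509, -0.8744762071091463], [0.03608316372867557, 0.8737679552254461, -0.485002645061315]] [-0.5483620362433569, 0.09860903453374127, 1.0748649122495109]
green_tube [([210.0, 267
[... 810 characters left out ...]
, 0.69), ([362.0, 190.0], 0.68), ([315.0, 223.0], 0.6)]
yellow_tube [([136.0, 181.0], 0.94)] [([136.0, 180.0], 0.95)]
green_stand [([325.0, 171.0], 0.89)] [([326.0, 163.0], 0.98), ([134.0, 182.0], 0.61)]
tray [([236.0, 173.0], 0.56)] [([235.0, 172.0], 0.7)]
wrist [[328.5050929856879, 0.0, 253.99249708529777], [0.0, 328.5050929856879, 189.2581641544372], [0.0, 0.0, 1.0]] [[0.22289473358934359, 0.9748425111290717, -0.00012741154761764878], [0.9348100385749006, -0.21370435849497996, 0.2836558459468849], [0.27649254875625373, -0.06334449980713408, -0.9589261414866402]] [-0.6248463104263566, -0.036707618535889726, 0.3794295424662707]
green_tube [] []
yellow_tube [] []
green_stand [] []
tray [] []
```

View pics/side0.png

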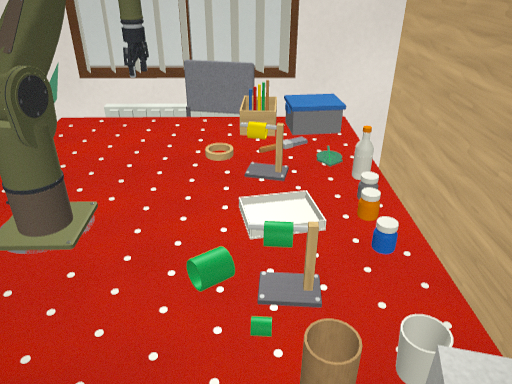

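View pics/top0.png

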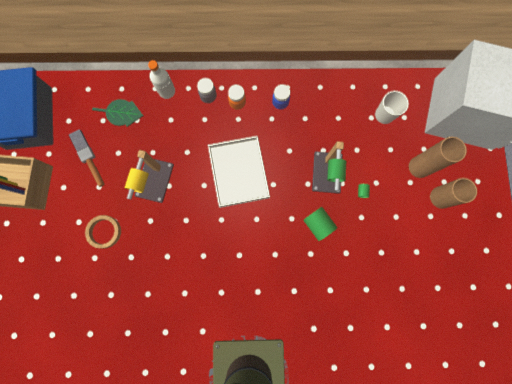

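The side view shows the hanging green tube at (279,234) on its stand. A larger green tube lies at (210,267) and a smaller one at (261,326). The tray is at (282,213) and the yellow tube at (257,130). In the top view the hanging green tube is at (337,170), the tray at (239,172) and the yellow tube at (136,181). Next I measure from depth in both views.

```bash
cat > h.py <<'E'
import numpy as np,cv2,pickle
def cloud(p):
    K=p["intrinsics"];d=p["depth"];v,u=np.mgrid[:384,:512]
    c=np.stack([(u-K[0,2])/K[0,0]*d,(v-K[1,2])/K[1,1]*d,d],-1)
    return (c-p["t"])@p["R"], d>0
def proj(p,X):
    c=p["R"]@np.asarray(X)+p["t"];q=p["intrinsics"]@c;return q[:2]/q[2]
def tri(ps,uvs):
    A=[];b=[]
    for p,(u,v) in zip(ps,uvs):
        K=p["intrinsics"];x=(u-K[0,2])/K[0,0];y=(v-K[1,2])/K[1,1];R,t=p["R"],p["t"]
        A+=[R[0]-x*R[2],R[1]-y*R[2]];b+=[x*t[2]-t[0],y*t[2]-t[1]]
    s=np.linalg.lstsq(np.array(A),np.array(b),rcond=None);return s[0],np.sqrt(s[1]/4)
def comps(p,mask,minA=20):
    n,l,s,c=cv2.connectedComponentsWithStats(mask.astype(np.uint8))
    return [(l==i,s[i],c[i]) for i in range(1,n) if s[i][4]>minA]
def rgb(p):
    return cv2.cvtColor(p["image"],cv2.COLOR_RGB2HSV).astype(int)
E
python3 - <<'E'
from h import *
np.set_printoptions(precision=4,suppress=True)
ps={n:pickle.load(open(n+"0.pkl","rb")) for n in ["side","top"]}
for n,p in ps.items():
    C,ok=cloud(p);H=rgb(p)
    for nm,m in [("green",(abs(H[...,0]-68)<14)&(H[...,1]>150)&(H[...,2]>60)),("yellow",(abs(H[...,0]-27)<6)&(H[...,1]>180)),("white",(H[...,1]<40)&(H[...,2]>150))]:
        for mm,s,c in comps(p,m,40):
            X=C[mm&ok]; 
            if len(X)<20: continue
            print(n,nm,s.tolist(),c.round(),"med",np.median(X,0),"p2",np.percentile(X,2,0),"p98",np.percentile(X,98,0))
print(tri([ps["side"],ps["top"]],[(308,288),(326,163)]), tri([ps["side"],ps["top"]],[(282,216),(235,172)]),tri([ps["side"],ps["top"]],[(276,234),(336,170)]),tri([ps["side"],ps["top"]],[(257,131),(136,181)]))
# elevated cloud by region: arm, post for green stand
for n,p in ps.items():
    C,ok=cloud(p)
    for nm,yy in [("g",(-0.36,-0.12)),("y",(0.2,0.5))]:
        r=ok&(C[...,1]>yy[0])&(C[...,1]<yy[1])&(C[...,0]>0.4)&(C[...,0]<0.85)
        m=r&(C[...,2]>0.155)&(C[...,2]<0.19)
        X=C[m];print(n,nm,len(X),np.percentile(X,[2,50,98],0) if len(X) else 0)
        top=r&(C[...,2]>0.166)&(C[...,2]<0.2)&(rgb(p)[...,0]<25)&(rgb(p)[...,1]>60);X=C[top];print("  posttop",len(X),np.median(X,0) if len(X) else 0)
E
python3 - <<'E'
import cv2
a=cv2.imread("pics/top0.png");s=cv2.imread("pics/side0.png")
o=cv2.hconcat([cv2.resize(a[120:220,290:390],(400,400),interpolation=2),cv2.resize(s[205:315,240:350],(400,400),interpolation=2)]);cv2.imwrite("pics/z0.png",o)
E
```

```text
side green [262, 83, 2, 27, 46] [263.  98.] med [0.5976 0.7491 0.1122] p2 [0.594  0.7406 0.0669] p98 [0.599  0.7551 0.1717]
side green [264, 222, 29, 25, 666] [278. 234.] med [ 0.5775 -0.274   0.1591] p2 [ 0.55   -0.281   0.1343] p98 [ 0.6024 -0.2488  0.17  ]
side green [187, 247, 48, 44, 1334] [210. 269.] med [ 0.4422 -0.2373  0.0532] p2 [ 0.394  -0.2693  0.0059] p98 [ 0.4861 -0.2029  0.0698]
side green [251, 317, 21, 19, 337] [260. 326.] med [ 0.5396 -0.3783  0.0291] p2 [ 0.5229 -0.3856  0.0134] p98 [ 0.5578 -0.3587  0.0346]
side yellow [258, 85, 3, 26, 76] [259.  97.] med [0.5804 0.7162 0.1247] p2 [0.576  0.7087 0.0762] p98 [0.5851 0.7245 0.1757]
side yellow [247, 122, 21, 17, 310] [257. 130.] med [0.5564 0.2822 0.1524] p2 [0.526  0.2694 0.0683] p98 [0.5864 0.5688 0.17  ]
side white [0, 0, 9, 18, 85] [2. 6.] med [-0.7997  1.6129  0.3792] p2 [-0.8288  1.5996  0.3254] p98 [-0.7663  1.6309  0.4047]
side white [74, 0, 54, 73, 2788] [101.  32.] med [-0.2624  1.5281  0.2535] p2 [-0.3578  1.4396  0.0749] p98 [-0.1508  1.5449  0.4099]
side white [141, 0, 48, 73, 2804] [165.  32.] med [0.0
[... 3893 characters left out ...]
, -0.257 ,  0.0052]), array([0.0039])) (array([ 0.6142,  0.0359, -0.0028]), array([0.0023])) (array([ 0.5761, -0.2543,  0.1452]), array([0.0013])) (array([0.5562, 0.3014, 0.1422]), array([0.0009]))
side g 769 [[ 0.5239 -0.2776  0.1558]
 [ 0.5847 -0.2643  0.1649]
 [ 0.6509 -0.247   0.172 ]]
  posttop 85 [ 0.643  -0.2664  0.1709]
side y 261 [[0.5078 0.2689 0.1559]
 [0.566  0.2847 0.1643]
 [0.6326 0.3098 0.1727]]
  posttop 25 [0.6262 0.2758 0.171 ]
top g 487 [[ 0.5233 -0.2757  0.1566]
 [ 0.5804 -0.2544  0.1669]
 [ 0.6482 -0.2331  0.1738]]
  posttop 57 [ 0.642  -0.2623  0.172 ]
top y 511 [[0.5072 0.2708 0.1565]
 [0.56   0.2901 0.1666]
 [0.6296 0.3192 0.1737]]
  posttop 134 [0.5742 0.2863 0.1697]
```

View pics/z0.png

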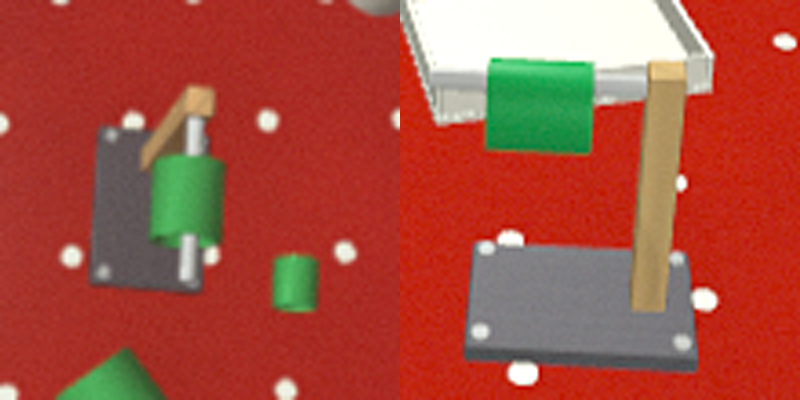

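Run:
```python
from h import *
np.set_printoptions(precision=4,suppress=True)
ps={n:pickle.load(open(n+"0.pkl","rb")) for n in ["side","top"]}
p=ps["top"];C,ok=cloud(p);H=rgb(p)
r=ok&(C[...,1]>-.33)&(C[...,1]<-.2)&(C[...,0]>.48)&(C[...,0]<.68)&(C[...,2]>.12)
metal=r&(H[...,1]<70)&(H[...,2]>90);X=C[metal];print("metal",len(X));print(X[np.argsort(X[:,0])][::3])
g=r&(abs(H[...,0]-65)<18)&(H[...,1]>90);Y=C[g];print("green",len(Y),Y.mean(0),np.percentile(Y,[1,99],0))
X=X[X[:,2]>.15];v=cv2.fitLine(X[:,:2].astype(np.float32),cv2.DIST_HUBER,0,.01,.01).ravel();print("arm",v,np.degrees(np.arctan(v[1]/v[0])),X[:,0].min(),"y at .576",v[3]+(.576-v[2])*v[1]/v[0])
t=Y[Y[:,2]>.167];print("crest",len(t),cv2.fitLine(t[:,:2].astype(np.float32),cv2.DIST_L2,0,.01,.01).ravel(),np.percentile(t,[2,98],0))
p=ps["side"];C,ok=cloud(p);H=rgb(p);
g=ok&(abs(H[...,0]-65)<18)&(H[...,1]>90)&(C[...,2]>.12)&(C[...,1]<-.2)&(C[...,0]>.5);Y=C[g]
from scipy.optimize import least_squares
# both: cylinder fit r=25, outer
Y2=np.vstack([Y,t])
f=lambda q:np.hypot((Y2[:,1]-q[0]-(Y2[:,0]-.576)*q[2])/np.hypot(1,q[2]),Y2[:,2]-q[1])-.025
s=least_squares(f,[-.26,.145,0],loss='soft_l1',f_scale=.002);print("cyl y,z,slope",s.x,np.degrees(np.arctan(s.x[2])),np.abs(s.fun).mean(),np.percentile(Y[:,0],[1,99]))
p=ps["top"];C,ok=cloud(p);H=rgb(p)
w=ok&(H[...,1]<60)&(H[...,2]>120)&(C[...,0]>.48)&(C[...,0]<.74)&(C[...,1]>-.09)&(C[...,1]<.14)
w=[a for a in comps(p,w,500)][0][0];Z=C[w][:,:2].astype(np.float32);print("tray",cv2.minAreaRect(Z))
```

```text
metal 104
[[ 0.5177 -0.2495  0.164 ]
 [ 0.5188 -0.2454  0.1584]
 [ 0.5203 -0.2523  0.1646]
 [ 0.5232 -0.2498  0.1639]
 [ 0.5255 -0.2465  0.167 ]
 [ 0.5262 -0.2447  0.1633]
 [ 0.5288 -0.2474  0.1639]
 [ 0.5311 -0.2553  0.1658]
 [ 0.5316 -0.2475  0.1641]
 [ 0.534  -0.2528  0.1654]
 [ 0.5347 -0.2482  0.1621]
 [ 0.5371 -0.2478  0.1642]
 [ 0.5392 -0.2499  0.1673]
 [ 0.54   -0.2565  0.163 ]
 [ 0.5424 -0.2561  0.1651]
 [ 0.5435 -0.2462  0.1604]
 [ 0.5453 -0.2509  0.1648]
 [ 0.5471 -0.2499  0.1692]
 [ 0.5478 -0.2479  0.1664]
 [ 0.5494 -0.2495  0.1717]
 [ 0.6061 -0.2588  0.1684]
 [ 0.6076 -0.2574  0.1631]
 [ 0.6099 -0.2627  0.1648]
 [ 0.6125 -0.2626  0.1657]
 [ 0.6155 -0.2572  0.1657]
 [ 0.6172 -0.2644  0.1593]
 [ 0.6192 -0.2553  0.1627]
 [ 0.6216 -0.2579  0.1642]
 [ 0.6239 -0.2604  0.1659]
 [ 0.6246 -0.2582  0.1638]
 [ 0.627  -0.2579  0.1653]
 [ 0.6299 -0.261   0.165 ]
 [ 0.6314 -0.2606  0.1303]
 [ 0.6326 -0.2638  0.1655]
 [ 0.6336 -0.2555  0.1532]]
green 354 [ 0.5752 -0.25    0.1627] [[ 0.5494 -0.2727  0.1243]
 [ 0.6046 -0.2298  0.173 ]]
arm [ 0.9947 -0.1025  0.5697 -0.2536] -5.885672 0.5177080182108649 y at .576 -0.25429535
crest 164 [ 0.9944 -0.1054  0.5763 -0.2545] [[ 0.5502 -0.2686  0.1671]
 [ 0.6033 -0.2402  0.1731]]
cyl y,z,slope [-0.2537  0.1448 -0.0964] -5.505865776267026 0.000975664435449851 [0.5499 0.6032]
tray ((0.6137266159057617, 0.025149904191493988), (0.2118126004934311, 0.15875403583049774), 10.090840339660645)
```

Call:
arm_command(
  targets=[
    {"az": -0.125},
    {"x": -2.6,"y": -1.75,"z": -0.3},
    {"x": -2.6,"y": -1.75,"z": -0.3},
    {"x": -2.6,"y": -1.75,"z": -0.3},
    {"x": -2.6,"y": -1.75,"z": -0.3},
    {"x": -2.6,"y": -1.75,"z": -0.3},
    {"x": -2.6,"y": -1.75,"z": -0.3},
    {"x": -2.6,"y": -1.75,"z": -0.3},
    {"x": -2.6,"y": -1.75,"z": -0.3},
    {"x": -2.6,"y": -1.75,"z": -0.3},
    {"x": -2.6,"y": -1.75,"z": -0.3},
    {"x": -2.6,"y": -1.75,"z": -0.3},
    {"x": -2.6,"y": -1.75,"z": -0.3},
    {"x": -2.6,"y": -1.75,"z": -0.3},
  ],
)

```text
validation failed for argument at $.ta...
```

Call:
arm_command(
  targets=[
    {"x": 0,"y": 0,"z": 0,"ax": 0,"ay": 0,"az": -0.12,"jaw": 8.5},
  ],
)

```text
clock: 1.43
ee_pos: [0.1391, 0.6093, 0.2314]
ee_rot: [180.0, 0.0, 174.1]
force: [-0.1, 0.2, -1.3]
opening: 0.0851
```

Call:
arm_command(
  targets=[
    {"x": -2.6,"y": -1.75,"z": -0.3,"ax": 0,"ay": 0,"az": 0,"jaw": 8.5},
    {"x": -2.6,"y": -1.75,"z": -0.3,"ax": 0,"ay": 0,"az": 0,"jaw": 8.5},
    {"x": -2.6,"y": -1.75,"z": -0.3,"ax": 0,"ay": 0,"az": 0,"jaw": 8.5},
    {"x": -2.6,"y": -1.75,"z": -0.3,"ax": 0,"ay": 0,"az": 0,"jaw": 8.5},
    {"x": -2.6,"y": -1.75,"z": -0.3,"ax": 0,"ay": 0,"az": 0,"jaw": 8.5},
    {"x": -2.6,"y": -1.75,"z": -0.3,"ax": 0,"ay": 0,"az": 0,"jaw": 8.5},
    {"x": -2.6,"y": -1.75,"z": -0.3,"ax": 0,"ay": 0,"az": 0,"jaw": 8.5},
    {"x": -2.6,"y": -1.75,"z": -0.3,"ax": 0,"ay": 0,"az": 0,"jaw": 8.5},
    {"x": -2.6,"y": -1.75,"z": -0.3,"ax": 0,"ay": 0,"az": 0,"jaw": 8.5},
    {"x": -2.6,"y": -1.75,"z": -0.3,"ax": 0,"ay": 0,"az": 0,"jaw": 8.5},
    {"x": -2.6,"y": -1.75,"z": -0.3,"ax": 0,"ay": 0,"az": 0,"jaw": 8.5},
    {"x": -2.6,"y": -1.75,"z": -0.3,"ax": 0,"ay": 0,"az": 0,"jaw": 8.5},
    {"x": -2.6,"y": -1.75,"z": -0.3,"ax": 0,"ay": 0,"az": 0,"jaw": 8.5},
  ],
)

```text
clock: 2.52
ee_pos: [0.4527, 0.3465, 0.2706]
ee_rot: [180.0, 0.0, 174.0]
force: [0.0, 0.7, 0.4]
opening: 0.085
```

Call:
arm_command(
  targets=[
    {"x": -0.9,"y": -2.8,"z": 0,"ax": 0,"ay": 0,"az": 0,"jaw": 8.5},
    {"x": -0.9,"y": -2.8,"z": 0,"ax": 0,"ay": 0,"az": 0,"jaw": 8.5},
    {"x": -0.9,"y": -2.8,"z": 0,"ax": 0,"ay": 0,"az": 0,"jaw": 8.5},
    {"x": -0.9,"y": -2.8,"z": 0,"ax": 0,"ay": 0,"az": 0,"jaw": 8.5},
    {"x": -0.9,"y": -2.8,"z": 0,"ax": 0,"ay": 0,"az": 0,"jaw": 8.5},
    {"x": -0.9,"y": -2.8,"z": 0,"ax": 0,"ay": 0,"az": 0,"jaw": 8.5},
    {"x": -0.9,"y": -2.8,"z": 0,"ax": 0,"ay": 0,"az": 0,"jaw": 8.5},
    {"x": -0.9,"y": -2.8,"z": 0,"ax": 0,"ay": 0,"az": 0,"jaw": 8.5},
    {"x": -0.9,"y": -2.8,"z": 0,"ax": 0,"ay": 0,"az": 0,"jaw": 8.5},
    {"x": -0.9,"y": -2.8,"z": 0,"ax": 0,"ay": 0,"az": 0,"jaw": 8.5},
    {"x": -0.9,"y": -2.8,"z": 0,"ax": 0,"ay": 0,"az": 0,"jaw": 8.5},
    {"x": -0.9,"y": -2.8,"z": 0,"ax": 0,"ay": 0,"az": 0,"jaw": 8.5},
    {"x": -0.9,"y": -2.8,"z": 0,"ax": 0,"ay": 0,"az": 0,"jaw": 8.5},
    {"x": -0.9,"y": -2.8,"z": 0,"ax": 0,"ay": 0,"az": 0,"jaw": 8.5},
    {"x": -0.9,"y": -2.8,"z": 0,"ax": 0,"ay": 0,"az": 0,"jaw": 8.5},
    {"x": -0.9,"y": -2.8,"z": 0,"ax": 0,"ay": 0,"az": 0,"jaw": 8.5},
    {"x": -0.9,"y": -2.8,"z": 0,"ax": 0,"ay": 0,"az": 0,"jaw": 8.5},
    {"x": -0.9,"y": -2.8,"z": 0,"ax": 0,"ay": 0,"az": 0,"jaw": 8.5},
    {"x": -0.9,"y": -2.8,"z": 0,"ax": 0,"ay": 0,"az": 0,"jaw": 8.5},
    {"x": 0,"y": 0,"z": 0,"ax": 0,"ay": 0,"az": 0,"jaw": 8.5},
  ],
)

```text
clock: 4.18
ee_pos: [0.5659, -0.208, 0.2699]
ee_rot: [-179.7, 0.1, 173.4]
force: [-1.1, -2.2, -0.1]
opening: 0.0848
```

Run:
```python
from rig import readout, vision
from h import *
np.set_printoptions(precision=4,suppress=True)
p=vision.read_camera("wrist");cv2.imwrite("pics/w1.png",p["image"][:,:,::-1]);s=readout.get_state();print(s["ee_pos"],s["ee_rot"],s["joint_positions"])
C,ok=cloud(p);H=rgb(p)
g=ok&(abs(H[...,0]-65)<18)&(H[...,1]>90)&(C[...,2]>.12)&(C[...,2]<.2);Y=C[g];print(len(Y),np.percentile(Y,[1,50,99],0))
from scipy.optimize import least_squares
f=lambda q:np.hypot((Y[:,1]-q[0]-(Y[:,0]-.576)*q[2])/np.hypot(1,q[2]),Y[:,2]-q[1])-.025
r=least_squares(f,[-.254,.145,-.1],loss='soft_l1',f_scale=.002);print("cyl",r.x,np.degrees(np.arctan(r.x[2])),np.abs(r.fun).mean())
```

```text
[ 0.5657 -0.204   0.2699] [-179.862     0.0087  173.599 ] [ 24.7761  35.5246 -16.4392  91.1343  11.7462  55.015   88.0766]
3824 [[ 0.5498 -0.2748  0.1248]
 [ 0.5752 -0.2498  0.1671]
 [ 0.6056 -0.2299  0.171 ]]
cyl [-0.2558  0.1452 -0.0996] -5.686809926823228 0.0007761534247999986
```

View pics/w1.png

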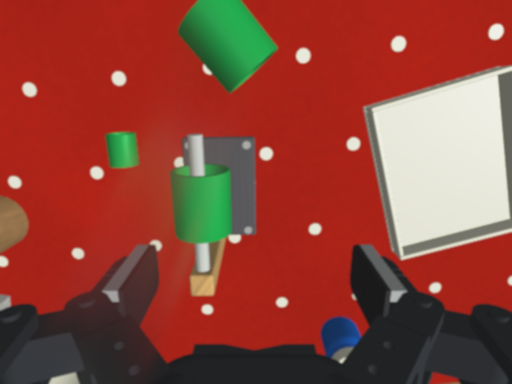

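The wrist view shows the tube at (202,203) with bare arm at both ends. The fit agrees with the fixed cameras: centre (0.5765, -0.255, 0.145), axis at about -5.7°. I align first, then descend.

Call:
arm_command(
  targets=[
    {"x": -0.8,"y": -2.5,"z": 0,"ax": 0,"ay": 0,"az": -0.012,"jaw": 8.5},
    {"x": -0.8,"y": -2.5,"z": 0,"ax": 0,"ay": 0,"az": 0,"jaw": 8.5},
    {"x": 0,"y": 0,"z": 2,"ax": 0,"ay": 0,"az": 0,"jaw": 8.5},
    {"x": 0,"y": 0,"z": 2,"ax": 0,"ay": 0,"az": 0,"jaw": 8.5},
    {"x": 0,"y": 0,"z": 2,"ax": 0,"ay": 0,"az": 0,"jaw": 8.5},
    {"x": 0,"y": 0,"z": 0,"ax": 0,"ay": 0,"az": 0,"jaw": 8.5},
    {"x": 0,"y": 0,"z": 0,"ax": 0,"ay": 0,"az": 0,"jaw": 8.5},
  ],
)

```text
clock: 4.82
ee_pos: [0.5766, -0.2492, 0.2097]
ee_rot: [179.9, -0.1, 174.8]
force: [0.6, 0.7, -0.5]
opening: 0.0846
```

Call:
arm_command(
  targets=[
    {"x": -0.05,"y": -0.55,"z": 0,"ax": 0,"ay": 0,"az": 0.008,"jaw": 8.5},
    {"x": 0,"y": 0,"z": 1.4,"ax": 0,"ay": 0,"az": 0,"jaw": 8.5},
    {"x": 0,"y": 0,"z": 1.4,"ax": 0,"ay": 0,"az": 0,"jaw": 8.5},
    {"x": 0,"y": 0,"z": 1.4,"ax": 0,"ay": 0,"az": 0,"jaw": 8.5},
    {"x": 0,"y": 0,"z": 1.4,"ax": 0,"ay": 0,"az": 0,"jaw": 8.5},
    {"x": 0,"y": 0,"z": 1.4,"ax": 0,"ay": 0,"az": 0,"jaw": 8.5},
    {"x": 0,"y": 0,"z": 1.4,"ax": 0,"ay": 0,"az": 0,"jaw": 8.5},
    {"x": 0,"y": 0,"z": 0,"ax": 0,"ay": 0,"az": 0,"jaw": 8.5},
    {"x": 0,"y": 0,"z": 0,"ax": 0,"ay": 0,"az": 0,"jaw": 8.5},
  ],
)

```text
clock: 5.57
ee_pos: [0.5776, -0.2564, 0.1272]
ee_rot: [-180.0, 0.1, 174.2]
force: [-0.4, -0.9, 0.2]
opening: 0.0853
```

Close on the tube gently, with a moderate grip.

Call:
arm_command(
  targets=[
    {"x": 0,"y": 0,"z": 0.2,"ax": 0,"ay": 0,"az": 0,"jaw": 6.5},
    {"x": 0,"y": 0,"z": 0,"ax": 0,"ay": 0,"az": 0,"jaw": 5.6},
    {"x": 0,"y": 0,"z": 0,"ax": 0,"ay": 0,"az": 0,"jaw": 4.4},
    {"x": 0,"y": 0,"z": 0,"ax": 0,"ay": 0,"az": 0,"jaw": 4.4},
    {"x": 0,"y": 0,"z": 0,"ax": 0,"ay": 0,"az": 0,"jaw": 4.4},
    {"x": 0,"y": 0,"z": 0,"ax": 0,"ay": 0,"az": 0,"jaw": 4.4},
    {"x": 0,"y": 0,"z": 0,"ax": 0,"ay": 0,"az": 0,"jaw": 4.4},
    {"x": 0,"y": 0,"z": 0,"ax": 0,"ay": 0,"az": 0,"jaw": 4.4},
  ],
  grip_force=30,
)

```text
clock: 6.23
ee_pos: [0.5778, -0.2564, 0.1256]
ee_rot: [-180.0, 0.1, 174.2]
force: [-0.8, -0.3, 5.6]
opening: 0.0497
```

```bash
cat > look.py <<'E'
import sys
from rig import readout, vision
from h import *
n=sys.argv[1];o=[]
for c in ["side","wrist"]:
    p=vision.read_camera(c);pickle.dump(p,open(f"{c}_{n}.pkl","wb"))
    o.append(cv2.resize(p["image"][:,:,::-1],(400,300)))
cv2.imwrite(f"pics/{n}.png",cv2.hconcat(o));s=readout.get_state();print(s["clock"],s["ee_pos"],s["ee_rot"],s["force"],s["opening"])
E
python3 look.py g1
```

```text
6.3333 [ 0.57771353 -0.25641674  0.12558292] [-1.79967805e+02  1.07140846e-01  1.74216692e+02] [-0.73615491  0.49470972  7.46028084] 0.04996210429563837
```

View pics/g1.png

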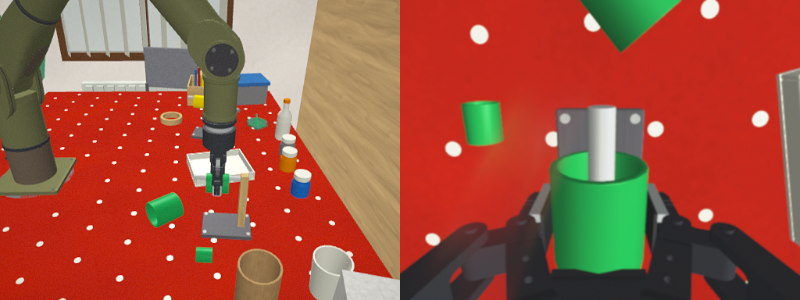

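The side and wrist views show the tube between the pads, opening 50 mm, with the arm inside its bore. Next I lift 13 mm to centre the bore on the arm, then slide out.

Call:
arm_command(
  targets=[
    {"x": 0,"y": 0,"z": -0.5,"ax": 0,"ay": 0,"az": 0,"jaw": 4.4},
    {"x": 0,"y": 0,"z": -0.5,"ax": 0,"ay": 0,"az": 0,"jaw": 4.4},
    {"x": 0,"y": 0,"z": -0.4,"ax": 0,"ay": 0,"az": 0,"jaw": 4.4},
    {"x": 0,"y": 0,"z": 0,"ax": 0,"ay": 0,"az": 0,"jaw": 4.4},
    {"x": 0,"y": 0,"z": 0,"ax": 0,"ay": 0,"az": 0,"jaw": 4.4},
  ],
)

```text
clock: 6.75
ee_pos: [0.5772, -0.2562, 0.1386]
ee_rot: [-180.0, 0.0, 174.2]
force: [1.0, -0.0, -0.8]
opening: 0.05
```

```bash
python3 look.py g2
```

```text
6.85 [ 0.57688702 -0.25606635  0.13808966] [ 1.79990208e+02 -2.12256235e-02  1.74225076e+02] [ 0.07573851 -0.37123227 -1.31285055] 0.049872957350297446
```

View pics/g2.png

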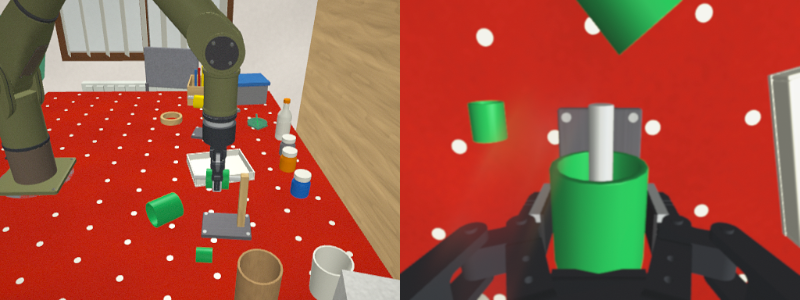

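Free of load now (about -1 N, the tube's weight). I slide it out.

Call:
arm_command(
  targets=[
    {"x": 1,"y": 0,"z": 0,"ax": 0,"ay": 0,"az": 0,"jaw": 4.4},
    {"x": 1,"y": 0,"z": 0,"ax": 0,"ay": 0,"az": 0,"jaw": 4.4},
    {"x": 1,"y": 0,"z": 0,"ax": 0,"ay": 0,"az": 0,"jaw": 4.4},
    {"x": 1,"y": 0,"z": 0,"ax": 0,"ay": 0,"az": 0,"jaw": 4.4},
    {"x": 1,"y": 0,"z": 0,"ax": 0,"ay": 0,"az": 0,"jaw": 4.4},
    {"x": 1,"y": 0,"z": 0,"ax": 0,"ay": 0,"az": 0,"jaw": 4.4},
  ],
)

```text
clock: 7.35
ee_pos: [0.5167, -0.25, 0.138]
ee_rot: [180.0, -0.0, 174.2]
force: [-0.2, -0.3, -0.6]
opening: 0.0501
```

Call:
arm_command(
  targets=[
    {"x": 1,"y": 0,"z": 0,"ax": 0,"ay": 0,"az": 0,"jaw": 4.4},
    {"x": 1,"y": 0,"z": 0,"ax": 0,"ay": 0,"az": 0,"jaw": 4.4},
    {"x": 1,"y": 0,"z": 0,"ax": 0,"ay": 0,"az": 0,"jaw": 4.4},
    {"x": 1,"y": 0,"z": 0,"ax": 0,"ay": 0,"az": 0,"jaw": 4.4},
    {"x": 1,"y": 0,"z": 0,"ax": 0,"ay": 0,"az": 0,"jaw": 4.4},
    {"x": 0,"y": 0,"z": 0,"ax": 0,"ay": 0,"az": 0,"jaw": 4.4},
    {"x": 0,"y": 0,"z": 0,"ax": 0,"ay": 0,"az": 0,"jaw": 4.4},
  ],
)

```text
clock: 7.93
ee_pos: [0.4676, -0.2451, 0.1382]
ee_rot: [180.0, -0.0, 174.2]
force: [-0.4, 0.8, -0.7]
opening: 0.0499
```

```bash
python3 look.py g3
```

```text
8.0333 [ 0.46869181 -0.24510228  0.13829833] [1.79993651e+02 7.60683716e-02 1.74240429e+02] [ 1.01736525 -0.2200488  -0.57159352] 0.04968114409733267
```

View pics/g3.png

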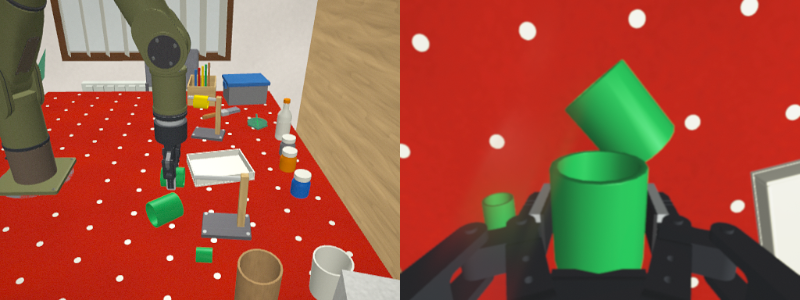

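Call:
arm_command(
  targets=[
    {"x": 0,"y": 1,"z": -1,"ax": 0,"ay": 0,"az": 0,"jaw": 4.4},
    {"x": 0,"y": 2,"z": -1,"ax": 0,"ay": 0,"az": 0,"jaw": 4.4},
    {"x": 0,"y": 2.5,"z": 0,"ax": 0,"ay": 0,"az": 0,"jaw": 4.4},
    {"x": 0,"y": 2.5,"z": 0,"ax": 0,"ay": 0,"az": 0,"jaw": 4.4},
    {"x": 0,"y": 2.5,"z": 0,"ax": 0,"ay": 0,"az": 0,"jaw": 4.4},
    {"x": -0.5,"y": 2,"z": 0,"ax": 0,"ay": 0,"az": 0,"jaw": 4.4},
    {"x": -1.5,"y": 2,"z": 0,"ax": 0,"ay": 0,"az": 0,"jaw": 4.4},
    {"x": -1.5,"y": 2,"z": 0,"ax": 0,"ay": 0,"az": 0,"jaw": 4.4},
    {"x": -1.5,"y": 2,"z": 0,"ax": 0,"ay": 0,"az": 0,"jaw": 4.4},
    {"x": -1.5,"y": 2,"z": 0,"ax": 0,"ay": 0,"az": 0,"jaw": 4.4},
    {"x": -1.5,"y": 2,"z": 0,"ax": 0,"ay": 0,"az": 0,"jaw": 4.4},
    {"x": -1.5,"y": 2,"z": 0,"ax": 0,"ay": 0,"az": 0,"jaw": 4.4},
    {"x": -1.0,"y": 2,"z": 0,"ax": 0,"ay": 0,"az": 0,"jaw": 4.4},
    {"x": -1.0,"y": 2,"z": 0,"ax": 0,"ay": 0,"az": 0,"jaw": 4.4},
    {"x": 0,"y": 0,"z": 0,"ax": 0,"ay": 0,"az": -0.09,"jaw": 4.4},
    {"x": 0,"y": 0,"z": 0,"ax": 0,"ay": 0,"az": -0.09,"jaw": 4.4},
    {"x": 0,"y": 0,"z": 0,"ax": 0,"ay": 0,"az": -0.09,"jaw": 4.4},
    {"x": 0,"y": 0,"z": 0,"ax": 0,"ay": 0,"az": 0,"jaw": 4.4},
    {"x": 0,"y": 0,"z": 0,"ax": 0,"ay": 0,"az": 0,"jaw": 4.4},
  ],
)

```text
clock: 9.62
ee_pos: [0.6109, 0.028, 0.1588]
ee_rot: [179.9, 0.0, -170.4]
force: [-0.3, 0.6, -0.8]
opening: 0.0495
```

```bash
python3 look.py g4
python3 - <<'E'
from h import *
p=pickle.load(open("side_g3.pkl","rb"))
for f in ["side_g3","side_g4","wrist_g4"]:
    p=pickle.load(open(f+".pkl","rb"));C,ok=cloud(p);H=rgb(p)
    w=ok&(H[...,1]<60)&(H[...,2]>70)&(C[...,0]>.48)&(C[...,0]<.76)&(C[...,1]>-.12)&(C[...,1]<.16)&(C[...,2]<.04)
    a=comps(p,w,300)
    for m,_,_ in a:
        Z=C[m];Z=Z[(Z[:,2]>.022)|(Z[:,2]<.012)].astype(np.float32);print(f,m.sum(),cv2.minAreaRect(Z[:,:2]),"rim",[np.round(x,3) for x in np.percentile(Z[Z[:,2]>.024],[1,99],0)] if (Z[:,2]>.024).any() else 0, "floor z",np.median(Z[Z[:,2]<.012][:,2]))
E
```

```text
9.7167 [0.61078703 0.02743402 0.15863832] [ 1.79980998e+02  2.53360921e-02 -1.70406926e+02] [-0.09840658  0.75168326 -0.50396661] 0.04970079397100632Traceback (most recent call last):
  File "<stdin>", line 8, in <module>
cv2.error: OpenCV(4.12.0) /io/opencv/modules/imgproc/src/convhull.cpp:143: error: (-215:Assertion failed) total >= 0 && (depth == CV_32F || depth == CV_32S) in function 'convexHull'
```

View pics/g4.png

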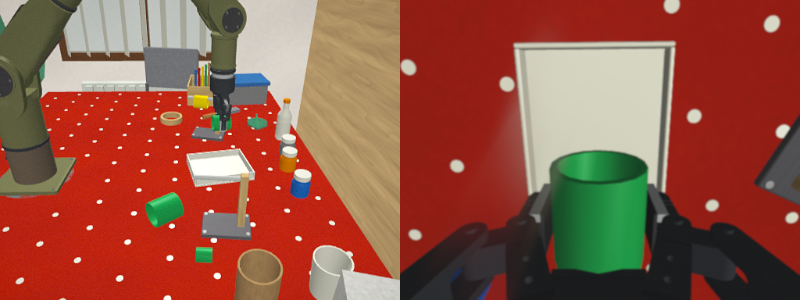

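Run:
```python
from h import *
np.set_printoptions(precision=4,suppress=True)
p=pickle.load(open("side_g4.pkl","rb"));print(proj(p,[.611,.028,.178])*400/512)
for f in ["side_g3","wrist_g4","top0"]:
    p=pickle.load(open(f+".pkl","rb"));C,ok=cloud(p);H=rgb(p)
    w=ok&(H[...,1]<70)&(H[...,2]>70)&(C[...,0]>.48)&(C[...,0]<.76)&(C[...,1]>-.10)&(C[...,1]<.15)
    fl=w&(C[...,2]<.012)&(C[...,2]>.002)&(H[...,2]>120); fl=cv2.morphologyEx(fl.astype(np.uint8),cv2.MORPH_OPEN,np.ones((3,3)))>0
    Z=C[max(comps(p,fl,50),key=lambda a:a[1][4])[0]]
    print(f,"floor",len(Z),cv2.minAreaRect(Z[:,:2].astype(np.float32)),np.median(Z[:,2]),Z[:,:2].min(0),Z[:,:2].max(0))
    r=w&(C[...,2]>.026)&(C[...,2]<.034);Z=C[r];print(" rim",len(Z),cv2.minAreaRect(Z[:,:2].astype(np.float32)) if len(Z)>5 else "")
```

```text
[220.6412 122.872 ]
side_g3 floor 1577 ((0.6117002964019775, 0.04391476884484291), (0.18596957623958588, 0.12242342531681061), 9.137248039245605) 0.005045097798855832 [ 0.5138 -0.0163] [0.7113 0.1181]
 rim 313 ((0.6108476519584656, 0.02439098060131073), (0.20134425163269043, 0.16390590369701385), 9.410379409790039)
wrist_g4 floor 24333 ((0.599251925945282, 0.021786227822303772), (0.16821429133415222, 0.15233737230300903), 10.533740997314453) 0.0053087579869393635 [ 0.5039 -0.0685] [0.6958 0.1096]
 rim 3865 ((0.5931926369667053, 0.02106565237045288), (0.16481275856494904, 0.15989996492862701), 10.204507827758789)
top0 floor 2320 ((0.6111682653427124, 0.024572305381298065), (0.1877441257238388, 0.15023165941238403), 10.019013404846191) 0.005495556905526654 [ 0.5091 -0.0621] [0.7154 0.1119]
 rim 334 ((0.6086980104446411, 0.023966096341609955), (0.2012636959552765, 0.15874126553535461), 10.165493965148926)
```

The tray centre is (0.611, 0.0245), turned 10°, with its floor at 5 mm. The three views agree and the tube is above it. Lowering in stages.

Call:
arm_command(
  targets=[
    {"x": 0,"y": -0.3,"z": 1,"ax": 0,"ay": 0,"az": 0,"jaw": 4.4},
    {"x": 0,"y": 0,"z": 1.5,"ax": 0,"ay": 0,"az": 0,"jaw": 4.4},
    {"x": 0,"y": 0,"z": 1.5,"ax": 0,"ay": 0,"az": 0,"jaw": 4.4},
    {"x": 0,"y": 0,"z": 1.5,"ax": 0,"ay": 0,"az": 0,"jaw": 4.4},
    {"x": 0,"y": 0,"z": 1.5,"ax": 0,"ay": 0,"az": 0,"jaw": 4.4},
    {"x": 0,"y": 0,"z": 1.5,"ax": 0,"ay": 0,"az": 0,"jaw": 4.4},
    {"x": 0,"y": 0,"z": 1.5,"ax": 0,"ay": 0,"az": 0,"jaw": 4.4},
    {"x": 0,"y": 0,"z": 1.5,"ax": 0,"ay": 0,"az": 0,"jaw": 4.4},
    {"x": 0,"y": 0,"z": 1.0,"ax": 0,"ay": 0,"az": 0,"jaw": 4.4},
    {"x": 0,"y": 0,"z": 1.0,"ax": 0,"ay": 0,"az": 0,"jaw": 4.4},
    {"x": 0,"y": 0,"z": 0.5,"ax": 0,"ay": 0,"az": 0,"jaw": 4.4},
    {"x": 0,"y": 0,"z": 0,"ax": 0,"ay": 0,"az": 0,"jaw": 4.4},
    {"x": 0,"y": 0,"z": 0,"ax": 0,"ay": 0,"az": 0,"jaw": 4.4},
  ],
)

```text
clock: 10.8
ee_pos: [0.6114, 0.024, 0.0184]
ee_rot: [180.0, 0.0, -170.3]
force: [-0.2, 0.4, -1.4]
opening: 0.0497
```

```bash
python3 look.py g5
```

```text
10.9 [0.61189401 0.02403582 0.01903752] [-1.79999529e+02  8.89286474e-02 -1.70316376e+02] [ 0.07337078  0.59734918 -0.2362791 ] 0.04975551670723265
```

View pics/g5.png

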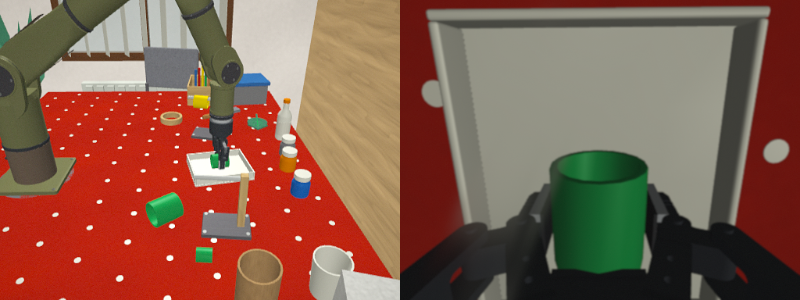

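The tube is inside the tray and centred, about 8 mm above the floor. I lower it slowly until it touches.

Call:
arm_command(
  targets=[
    {"x": 0,"y": 0,"z": 0.3,"ax": 0,"ay": 0,"az": 0,"jaw": 4.4},
    {"x": 0,"y": 0,"z": 0.2,"ax": 0,"ay": 0,"az": 0,"jaw": 4.4},
    {"x": 0,"y": 0,"z": 0.1,"ax": 0,"ay": 0,"az": 0,"jaw": 4.4},
    {"x": 0,"y": 0,"z": 0,"ax": 0,"ay": 0,"az": 0,"jaw": 4.4},
    {"x": 0,"y": 0,"z": 0,"ax": 0,"ay": 0,"az": 0,"jaw": 4.4},
  ],
)

```text
clock: 11.32
ee_pos: [0.6111, 0.024, 0.0122]
ee_rot: [180.0, -0.0, -170.3]
force: [-1.0, -0.8, -0.5]
opening: 0.05
```

Call:
arm_command(
  targets=[
    {"x": 0,"y": 0,"z": 0.1,"ax": 0,"ay": 0,"az": 0,"jaw": 4.4},
    {"x": 0,"y": 0,"z": 0,"ax": 0,"ay": 0,"az": 0,"jaw": 4.4},
    {"x": 0,"y": 0,"z": 0,"ax": 0,"ay": 0,"az": 0,"jaw": 4.4},
  ],
)

```text
clock: 11.57
ee_pos: [0.6112, 0.024, 0.0112]
ee_rot: [180.0, -0.0, -170.3]
force: [-0.1, 0.5, -0.4]
opening: 0.0494
```

Call:
arm_command(
  targets=[
    {"x": 0,"y": 0,"z": 0.1,"ax": 0,"ay": 0,"az": 0,"jaw": 4.4},
    {"x": 0,"y": 0,"z": 0,"ax": 0,"ay": 0,"az": 0,"jaw": 4.4},
    {"x": 0,"y": 0,"z": 0,"ax": 0,"ay": 0,"az": 0,"jaw": 4.4},
  ],
)

```text
clock: 11.82
ee_pos: [0.6113, 0.024, 0.0103]
ee_rot: [180.0, 0.0, -170.3]
force: [0.5, -0.0, -0.2]
opening: 0.0499
```

Call:
arm_command(
  targets=[
    {"x": 0,"y": 0,"z": 0.1,"ax": 0,"ay": 0,"az": 0,"jaw": 4.4},
    {"x": 0,"y": 0,"z": 0,"ax": 0,"ay": 0,"az": 0,"jaw": 4.4},
    {"x": 0,"y": 0,"z": 0,"ax": 0,"ay": 0,"az": 0,"jaw": 4.4},
  ],
)

```text
clock: 12.07
ee_pos: [0.6113, 0.024, 0.0102]
ee_rot: [-180.0, 0.0, -170.3]
force: [-1.7, 0.2, 7.5]
opening: 0.0499
```

Contact: the force is 7.5 N and z stopped going down. I release and retreat straight up.

Call:
arm_command(
  targets=[
    {"x": 0,"y": 0,"z": 0,"ax": 0,"ay": 0,"az": 0,"jaw": 5.2},
    {"x": 0,"y": 0,"z": 0,"ax": 0,"ay": 0,"az": 0,"jaw": 5.6},
    {"x": 0,"y": 0,"z": 0,"ax": 0,"ay": 0,"az": 0,"jaw": 6.2},
    {"x": 0,"y": 0,"z": 0,"ax": 0,"ay": 0,"az": 0,"jaw": 7.0},
    {"x": 0,"y": 0,"z": 0,"ax": 0,"ay": 0,"az": 0,"jaw": 7.5},
    {"x": 0,"y": 0,"z": 0,"ax": 0,"ay": 0,"az": 0,"jaw": 7.5},
    {"x": 0,"y": 0,"z": 0,"ax": 0,"ay": 0,"az": 0,"jaw": 7.5},
  ],
)

```text
clock: 12.65
ee_pos: [0.6112, 0.024, 0.0092]
ee_rot: [180.0, -0.0, -170.3]
force: [0.5, 0.4, -0.1]
opening: 0.0748
```

```bash
python3 look.py g6
```

```text
12.75 [0.6111869  0.02402953 0.00923213] [ 1.79993678e+02 -1.53218275e-03 -1.70301203e+02] [0.21044969 0.02980608 0.26096334] 0.07516650967594406
```

View pics/g6.png

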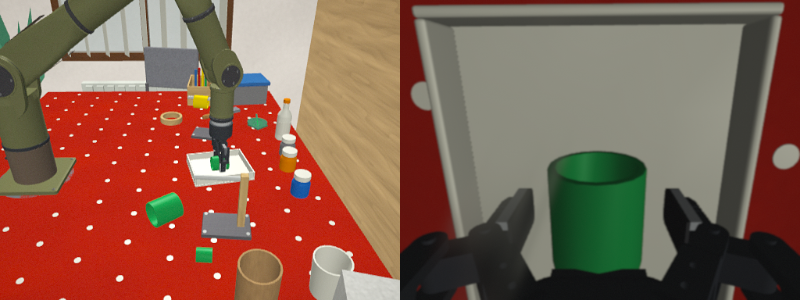

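Released cleanly, with gaps on both sides. Retreating upward.

Call:
arm_command(
  targets=[
    {"x": 0,"y": 0,"z": -1,"ax": 0,"ay": 0,"az": 0,"jaw": 7.5},
    {"x": 0,"y": 0,"z": -1,"ax": 0,"ay": 0,"az": 0,"jaw": 7.5},
    {"x": 0,"y": 0,"z": -1.5,"ax": 0,"ay": 0,"az": 0,"jaw": 7.5},
    {"x": 0,"y": 0,"z": -2,"ax": 0,"ay": 0,"az": 0,"jaw": 7.5},
    {"x": 0,"y": 0,"z": -2,"ax": 0,"ay": 0,"az": 0,"jaw": 7.5},
    {"x": 0,"y": 0,"z": -2,"ax": 0,"ay": 0,"az": 0,"jaw": 7.5},
    {"x": 0,"y": 0,"z": -2,"ax": 0,"ay": 0,"az": 0,"jaw": 7.5},
    {"x": 0,"y": 0,"z": -2,"ax": 0,"ay": 0,"az": 0,"jaw": 7.5},
    {"x": 0,"y": 0,"z": -1,"ax": 0,"ay": 0,"az": 0,"jaw": 7.5},
    {"x": 0,"y": 0,"z": 0,"ax": 0,"ay": 0,"az": 0,"jaw": 7.5},
    {"x": 0,"y": 0,"z": 0,"ax": 0,"ay": 0,"az": 0,"jaw": 7.5},
    {"x": 0,"y": 0,"z": 0,"ax": 0,"ay": 0,"az": 0,"jaw": 7.5},
  ],
)

```text
clock: 13.75
ee_pos: [0.6104, 0.0238, 0.1534]
ee_rot: [180.0, -0.1, -170.3]
force: [-0.3, 0.4, -0.8]
opening: 0.0749
```

```bash
python3 look.py g7
python3 - <<'E'
from h import *
np.set_printoptions(precision=4,suppress=True)
p=pickle.load(open("wrist_g7.pkl","rb"));C,ok=cloud(p);H=rgb(p)
g=ok&(abs(H[...,0]-65)<18)&(H[...,1]>90)
for m,s,c in comps(p,g,300): 
  X=C[m&ok];print(c.round(),np.median(X,0),np.percentile(X,[2,98],0))
q=pickle.load(open("side_g7.pkl","rb"));C,ok=cloud(q);H=rgb(q)
y=ok&(abs(H[...,0]-27)<6)&(H[...,1]>180)&(C[...,1]<.35)&(C[...,2]>.1);print("yellow",np.median(C[y],0))
q=pickle.load(open("side0.pkl","rb"));C,ok=cloud(q);H=rgb(q)
y=ok&(abs(H[...,0]-27)<6)&(H[...,1]>180)&(C[...,1]<.35)&(C[...,2]>.1);print("yellow before",np.median(C[y],0))
E
```

```text
13.85 [0.61026494 0.02383662 0.15295989] [ 1.79989458e+02 -1.46787585e-01 -1.70297087e+02] [ 0.15612228 -0.96258116  0.12454289] 0.07492084410363163
[254. 186.] [0.6073 0.0231 0.0513] [[0.5832 0.0012 0.0094]
 [0.6372 0.046  0.0552]]
yellow [0.5563 0.2818 0.1536]
yellow before [0.5563 0.282  0.1531]
```

View pics/g7.png

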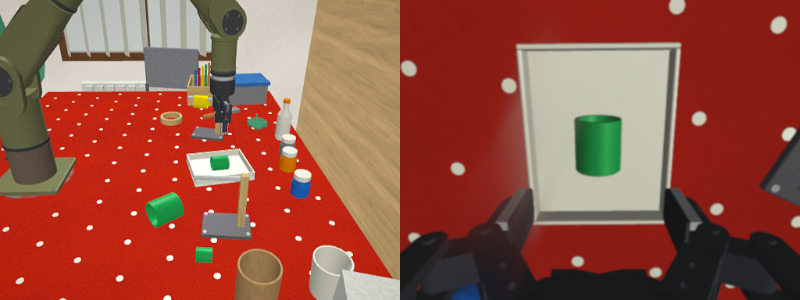

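The tube lies level in the middle of the tray, its top at 55 mm (5 mm floor plus 50 mm diameter), and the yellow tube has not moved. Handing in.

```bash
python3 -c "
from rig import close_job
print(close_job())"
```

```text
the job is handed in; nothing more can be done
None
```

I gripped the green tube on its stand, lifted it 13 mm to free the bore, and slid it about 11 cm off the open end of the arm. I then laid it in the white tray, let go only after feeling it touch the floor (about 7 N), and handed the job in at about 14 s. No verdict is reported.

**Last checks before handing in:**
- **Green tube:** it lies level on its side near the middle of the tray, around (0.61, 0.023). Its top is at 55 mm, which matches the 5 mm floor plus the 50 mm diameter.
- **Yellow tube:** it measured within 1 mm of where it started.
- **Robot:** the gripper was clear, about 15 cm above the table, with only sensor noise in the force reading.

**Problems along the way:**
- The first move call was refused. I repeated it with every field filled in and a slightly smaller turn, and it was accepted.
- One quick tray estimate came out 12 mm too long. I replaced it with floor and rim fits from three views, which agreed on the tray's position and angle. The side view missed part of the floor and the wrist view cut off one end of the tray.

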